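# Free the bronze seal matrix from the left-hand-threaded vise

## Task

Take the bronze seal matrix out of the green vise and stand it upright, on its face, in the middle of the cork mat, setting it down gently. First slacken the vise: its wing screw (red collar) has a left-hand thread, so it comes undone clockwise seen from above, the opposite of normal; turn it about 70 degrees that way before you move the matrix, never tighten it further, and leave it slack. Leave the grey vise's screw and its steel matrix as they are.

Things in the scene. Friction and masses are not known exactly. Their poses are not given: they have to be found in the camera images.
- green_screw (a joint): Turn of the green vise's wing screw, rad: 0 = tight (start); grows when turned clockwise seen from above, which slackens it (left-hand thread); stop at 1.75; negative = overtightened. Per rad it rises 2 mm and the jaw backs off 6 mm; at 0 the jaw's lip overlaps the matrix's rim by 4 mm. About 0.12 N m of friction; stays where left. The green vise is 76 x 176 mm, bolted down.
- green_wing (a point): Grip point of that wing screw, on its vertical axis, 70 mm above the bench. The wing is a brass bar on edge: 48 mm long (x axis), 10 mm thick (y axis), its top 12 mm above this point, its underside 13 mm below, over a red collar 20 mm across. The vise's housing and jaws are 41 mm high. The matrix stands 90 mm from this axis, its top 92 mm above the bench.
- green_stem (a point): Grip point of the loose bronze matrix (0.27 kg) in the green vise: face disc 44 mm across, 12 mm thick, below an upright round stem, 18 mm across from 28 mm above the underside to its top at 70 mm. The point is on the axis, 46 mm above the underside; z is up. In the vise the underside is 22 mm above the bench; the jaws reach 19 mm higher. Once slack it lifts straight up.
- mat_top (a point): Centre of the top face of the cork mat, 90 x 90 mm and 6 mm thick, fixed on the bench; x and y along its edges.
- grey_screw (a joint): Turn of the screw (black collar) of the grey vise, a bystander of the same shape: 0 at the start, to be left alone.
- grey_stem (a point): The same point on the steel matrix in the grey vise, a bystander of the same shape as the bronze one: to be left alone.

How it is judged:
By the outcome, as a careful person would: the job done as asked, in the order asked, and still so for the second after the job is handed in, with the robot touching nothing.
It also fails if it takes over 53 s, if anything falls off the work surface, if the arm or the gripper's body presses on something with over 40 N, if the wrist force passes 120 N, or if a joint passes its speed limit or range.

## Robot

A 6-joint arm with a two-finger parallel gripper is mounted at the origin on the work surface. World frame = base frame: x ahead of the robot, y to its left, z up, the work surface at z = 0. Lengths are in m, angles in degrees, forces in N, time in s.
With the tool pointing down it reaches from about 0.275 to 0.75 m from the base axis. Payload 10.2 kg.
Tool frame: the origin (TCP) lies at the very end of the fingers, on their centre line; the grasp point (between the pads) lies 19 mm behind it (ctrl.hold_point_z is the distance from the TCP to the grasp point, in m); y points along the fingers, z is the direction in which the jaws open and shut, and the axes are right-handed (so a half turn about y gives the same grasp; the last joint's range is limited). The gripper opens to 88 mm and grips with 3 to 60 N. Pads are 18 mm wide; open, the fingers measure 123 mm over their backs; the gripper's body (75 mm by 187 mm) begins 45 mm behind the grasp point.
Start: joints at [55.955, 17.928, 85.812, -0, 76.261, -12.8], TCP at [0.19, 0.489, 0.239] pointing down, gripper open.
Joint ranges: [-168.41, 168.41], [-55.51, 124.54], [10.69, 146.95], [-70.63, 250.63], [1, 178], [-165.06, 165.06]. Speed limits (degrees/s): [136.94, 136.94, 172.46, 180, 180, 180].

## Interface

Orientations are given as a 3x3 rotation matrix whose columns are the frame's x, y, z axes.
In Python, from cell import ctrl gives the robot as it stands.
- The arm moves only by the tool drive_tool, never from a script. Its arguments are lists of equal length, an entry for each row: "travel": the shift along the tool's x, y, z in cm, a list of three; "turn": the turn about the tool's y in rad. In form: {"travel": [[x, y, z], ...], "turn": [turn, ...]}. A call has 1 to 5 rows; each row shifts and turns the commanded pose from where the row before left it, along the tool's axes as they then stand; what a row does not reach is not made up. A row lasts 1/12 s, in which the tool goes at most 41.7 mm and 7.16 degrees, less where a joint would pass 70% of its speed; a pose out of reach is approached as far as the arm can. A call is refused whole if a number of a shift passes 4.17 or a number of a turn 0.125, either way. A call with a gripper value outside its range is refused whole. "claw" is the closure, from -1 (fully open) to 1 (shut), so that 0 is half open, set as the call begins (left out, the last holds). The fingers move at their own pace and stop on an object; the grip force is fixed at half the most. Time passes only in rows, so rows that do not move let the fingers close. It gives the time, the measured TCP pose, the force and the opening at its end, in the units of the state.
- ctrl.state(): the state, without advancing time (a new reading comes with each control period).
- ctrl.get_image(name): name is "side" or "top"; returns a dict with "color" (480x640x3 uint8, red, green, blue), "fx", "fy", "cx", "cy" (pixels), "k1" (the pictures are not rectified: a ray, as slopes to the right and down, at radius r is drawn at 1 + k1 r^2 times it, then the intrinsics apply), "rvec" (rotation vector, rad) and "tvec" (3), from world to camera coordinates, as OpenCV has them. Camera axes: x right, y down, z forward; pixel columns grow to the right and rows downward; lengths in m; the calibration is good to about 2 mm. A picture is of the moment at which its call begins. There is no depth.
- ctrl.close_job(): hands the job in, once; it reports no verdict.
The state is a dict: "t": time; "q": joint angles; "qd": joint speeds; "joint_efforts": joint torques, N m; "tool_pos": TCP position; "tcp_rot": TCP orientation; "force": force on the tool from outside, world axes, zero at the start; "ft_torque": the same for the moment, N m; "grip_width": finger opening in m.
Only numpy, scipy, OpenCV 4.12 (cv2) and the standard library are available. Lean on these libraries where they do the work, as an engineer would, in place of code of your own. Each camera call takes 0.05 s, during which the arm holds its last target. There are 200 camera calls.

## Working session

There is one attempt and no reset: what is moved stays moved. The work goes in short steps, Python scripts to look and compute and a tool call to move; the robot and the scene stay as the last step left them, time stands still between calls to the robot, and variables do not carry over. Pictures are saved under pics/ and viewed, about 8 in all and at most 12, crops included, and the job is handed in when it is done.

Besides the shell and the picture viewer there is one more tool, called after ">>>" as a command line: name --pt "numbers of a row" for each row, then --argument value for the rest. drive_tool: Moves the arm, as the interface text tells. Its arguments: {"type":"object","properties":{"travel":{"type":"array","items":{"type":"array","items":{"type":"number"}}},"turn":{"type":"array","items":{"type":"number"}},"claw":{"type":"number"}},"required":["travel","turn"]}

```bash
mkdir -p pics
python3 - <<'E'
from cell import ctrl
import cv2,json
s=ctrl.state();print(s)
for n in("side","top"):
    im=ctrl.get_image(n);cv2.imwrite(f"pics/{n}0.png",im["color"][:,:,::-1]);print(n,{k:v for k,v in im.items() if k!="color"})
print(ctrl.hold_point_z)
E
```

```text
{'t': 0.0, 'q': array([ 5.59552530e+01,  1.79585964e+01,  8.58526483e+01, -4.08688114e-04,
        7.62600372e+01, -1.27984738e+01]), 'qd': array([-0.01267316,  0.00188703, -0.01032781, -0.08632019,  0.02229697,
       -0.05475402]), 'joint_efforts': array([-9.36656506e-04, -4.02210152e+01, -2.52265495e+01,  6.93846680e-02,
        3.52084986e-02, -7.12581755e-05]), 'tool_pos': array([0.19011353, 0.48911542, 0.23817758]), 'tcp_rot': array([[ 9.32031964e-01, -6.90758112e-04,  3.62375413e-01],
       [-3.62375972e-01, -1.03474424e-03,  9.32031429e-01],
       [-2.68842398e-04, -9.99999226e-01, -1.21472885e-03]]), 'force': array([ 0.40395182, -0.50844739, -0.28435772]), 'ft_torque': array([-0.0048692 ,  0.01498941, -0.03003894]), 'grip_width': 0.08846916643959427}
side {'fx': 592.620649564803, 'fy': 592.620649564803, 'cx': 322.24957765898415, 'cy': 244.76582439837603, 'k1': -0.010088146363870593, 'rvec': array([ 2.04840719, -0.95774282,  0.45327005]), 'tvec': array([-0.36580759,  0.32505004,  0.68543067])}
top {'fx': 541.5315937275346, 'fy': 541.5315937275346, 'cx': 320.20902906140816, 'cy': 237.3142581049096, 'k1': 0.038652569050045105, 'rvec': array([ 1.98889664, -2.21053359,  0.25770747]), 'tvec': array([0.05459144, 0.54028676, 0.97266968])}
0.0187
```

View pics/top0.png

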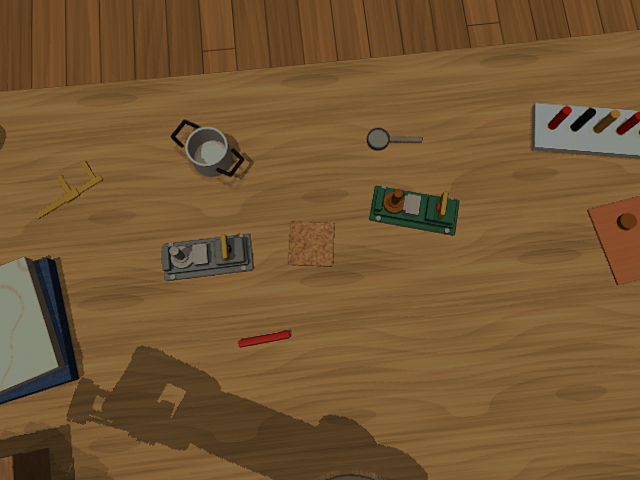

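View pics/side0.png

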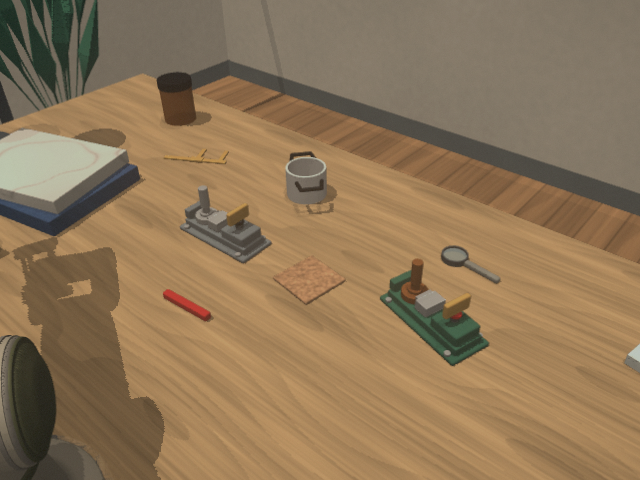

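The top view shows the green vise at about (415,210), with its wing at (444,204) and stem at (397,196). The mat is at (312,244) and the grey vise at (207,256). The side view shows the green wing at (457,305), the stem top at (417,263) and the mat at (309,279). Next I'll enlarge crops of these.

Run:
```python
import cv2,numpy as np
t=cv2.imread("pics/top0.png");s=cv2.imread("pics/side0.png")
a=cv2.resize(t[175:245,365:465],(800,560),interpolation=cv2.INTER_CUBIC)
cv2.imwrite("pics/ctop.png",a)
b=cv2.resize(s[250:365,375:495],(600,575),interpolation=cv2.INTER_CUBIC);cv2.imwrite("pics/cside.png",b)
```

```text
(no output)
```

View pics/ctop.png

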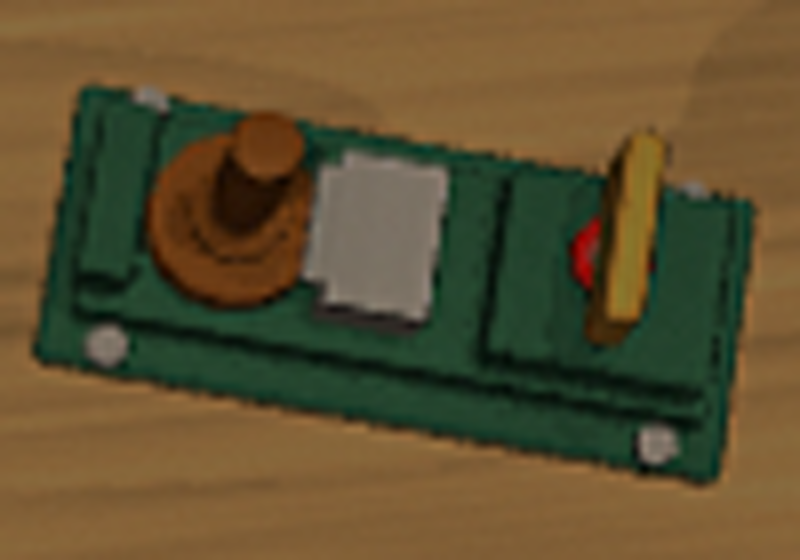

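View pics/cside.png

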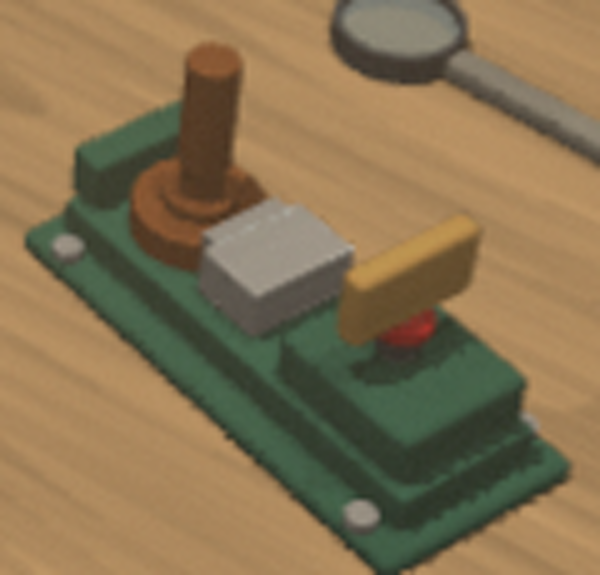

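Top crop: the stem top centre is at (270,146), and the wing's top face runs from (650,137) to (625,320). Side crop: the stem top is at (214,60), and the wing top runs from (352,280) to (470,223).

```bash
cat > h.py <<'E'
import numpy as np,cv2,re
from scipy.optimize import least_squares
C={'side':dict(f=592.6206,c=(322.2496,244.7658),k=-0.010088,r=[2.04840719,-0.95774282,0.45327005],t=[-0.36580759,0.32505004,0.68543067]),
'top':dict(f=541.5316,c=(320.2090,237.3143),k=0.0386526,r=[1.98889664,-2.21053359,0.25770747],t=[0.05459144,0.54028676,0.97266968])}
def proj(n,P):
    c=C[n];K=np.array([[c['f'],0,c['c'][0]],[0,c['f'],c['c'][1]],[0,0,1.]])
    return cv2.projectPoints(np.array([P],float),np.array(c['r']),np.array(c['t']),K,np.array([c['k'],0,0,0.]))[0].ravel()
def solve(z,**px):
    s=least_squares(lambda p:np.concatenate([proj(n,[*p,z])-uv for n,uv in px.items()]),[.4,.1])
    return s.x, s.fun.round(1)
E
python3 - <<'E'
from h import *
T=lambda x,y:(365+(x+.5)/8-.5,175+(y+.5)/8-.5)
S=lambda x,y:(375+(x+.5)/5-.5,250+(y+.5)/5-.5)
for n,z,t,s in [("stem",.092,T(270,146),S(214,60)),("wA",.082,T(650,137),S(470,223)),("wB",.082,T(625,320),S(352,280)),("mat",.006,(312,244),(309.3,278.8)),
 ("m1",.006,(289,222),(308,258)),("m2",.006,(335,222),(344,278)),("m3",.006,(334,266),(310,300)),("m4",.006,(289,265),(275,279))]:
    print(n,solve(z,top=t,side=s),solve(z,top=t)[0],solve(z,side=s)[0])
E
```

```text
stem (array([ 0.60741929, -0.15791904]), array([-0.1, -0.3, -0.1,  0.4])) [ 0.60679266 -0.15806285] [ 0.60833556 -0.15750663]
wA (array([ 0.60255604, -0.25059652]), array([ 0.2, -0.1, -0.1, -0.1])) [ 0.60244017 -0.25024363] [ 0.60256513 -0.25080211]
wB (array([ 0.55894363, -0.23712428]), array([-0.1, -0.4, -0.1,  0.4])) [ 0.55819509 -0.23725599] [ 0.55979646 -0.23681851]
mat (array([0.54543813, 0.01327749]), array([ 0.3, -0.5, -0.4,  0.1])) [0.54456158 0.01397411] [0.54613771 0.01286593]
m1 (array([0.59211404, 0.05513705]), array([ 0.5,  1.4,  0.5, -1.8])) [0.59515486 0.05586481] [0.58758251 0.05242811]
m2 (array([ 0.58475218, -0.03453695]), array([-1.3,  0.4,  1. ,  0.8])) [ 0.58528319 -0.03724668] [ 0.58540431 -0.03185801]
m3 (array([ 0.50083114, -0.02530953]), array([-0.2, -2.8, -1.5,  2.4])) [ 0.49515092 -0.02513344] [ 0.50674369 -0.02332127]
m4 (array([0.50815103, 0.0611389 ]), array([ 1.4, -0.9, -1.4, -0.6])) [0.50664074 0.0640248 ] [0.50845153 0.05813869]
```

Wing centre is (0.581,-0.244), stem (0.607,-0.158), 90.0 mm apart as specified. The grip yaw (tool z) needs to be 72.8°. Mat centre is (0.545,0.013). Now moving over the wing.

>>> drive_tool --pt "1.5 0 -1.3" --pt "2.5 0 -2.17" --pt "2.5 0 -2.17" --pt "2.5 0 -2.17" --pt "2.5 0 -2.17" --turn '[0, 0, 0, 0, 0]' --claw -1

```text
t: 0.52
tool_pos: [0.2614, 0.3532, 0.2385]
tcp_rot: [[0.932, -0.0, 0.362], [-0.362, -0.0, 0.932], [-0.0, -1.0, -0.0]]
force: [1.2, -0.3, 0.2]
grip_width: 0.088
```

>>> drive_tool --pt "2.5 0 -2.17" --pt "2.5 0 -2.17" --pt "2.5 0 -2.17" --pt "2.5 0 -2.17" --pt "2.5 0 -2.17" --turn '[0, 0, 0, 0, 0]'

```text
t: 0.93
tool_pos: [0.3387, 0.2067, 0.2386]
tcp_rot: [[0.932, -0.0, 0.362], [-0.362, -0.0, 0.932], [-0.0, -1.0, -0.0]]
force: [1.0, 0.5, 0.5]
grip_width: 0.0887
```

>>> drive_tool --pt "2.5 0 -2.17" --pt "2.5 0 -2.17" --pt "2.5 0 -2.17" --pt "2.5 0 -2.17" --pt "2.5 0 -2.17" --turn '[0, 0, 0, 0, 0]'

```text
t: 1.35
tool_pos: [0.416, 0.0602, 0.2386]
tcp_rot: [[0.932, -0.0, 0.363], [-0.363, 0.0, 0.932], [-0.0, -1.0, -0.0]]
force: [0.2, -0.4, 0.4]
grip_width: 0.0883
```

>>> drive_tool --pt "2.5 0 -2.17" --pt "2.5 0 -2.17" --pt "2.5 0 -2.17" --pt "2.5 0 -2.17" --pt "2.5 0 -2.17" --turn '[0, 0, 0, 0, 0]'

```text
t: 1.77
tool_pos: [0.4932, -0.0863, 0.2384]
tcp_rot: [[0.932, -0.0, 0.363], [-0.363, 0.0, 0.932], [-0.001, -1.0, 0.0]]
force: [0.2, 0.7, 0.8]
grip_width: 0.0885
```

>>> drive_tool --pt "2.5 0 -2.17" --pt "2.5 0 -2.17" --pt "2.5 0 -2.17" --pt "1.5 0 -1.3" --pt "0 0 0" --turn '[0, 0, 0, -0.07, 0]'

```text
t: 2.18
tool_pos: [0.549, -0.1931, 0.2374]
tcp_rot: [[0.955, -0.001, 0.296], [-0.296, 0.0, 0.955], [-0.001, -1.0, -0.0]]
force: [0.3, 0.1, -1.0]
grip_width: 0.0882
```

```bash
cat >> h.py <<'E'
def st(goal=None,yaw=None):
    from cell import ctrl
    s=ctrl.state();R=np.array(s['tcp_rot']);p=s['tool_pos'];y=np.degrees(np.arctan2(R[1,2],R[0,2]))
    print('t',s['t'],'p',p.round(4),'yaw',y.round(2),'tilt',R[2].round(4),'F',s['force'].round(1),'M',s['ft_torque'].round(2),'w',round(s['grip_width'],4),'q6',s['q'][5].round(1))
    if goal is not None: print('travel cm',(R.T@(np.array(goal)-p)*100).round(2))
    if yaw is not None: print('turn',np.radians(y-yaw).round(3))
E
python3 -c "
from h import *
st([.5807,-.2439,.10],72.8)"
```

```text
t 2.1833 p [ 0.549  -0.1931  0.2374] yaw 72.77 tilt [-1.e-03 -1.e+00 -2.e-04] F [ 0.3  0.1 -1. ] M [-0.01 -0.01  0.03] w 0.0882 q6 -103.7
travel cm [ 4.54 13.74 -3.91]
turn -0.001
```

>>> drive_tool --pt "2.3 1.2 -2.0" --pt "2.2 2.5 -1.9" --pt "0 3.5 0" --pt "0 3.5 0" --pt "0 2.5 0" --turn '[0, 0, 0, 0, 0]'

```text
t: 2.6
tool_pos: [0.5786, -0.2394, 0.1033]
tcp_rot: [[0.955, -0.003, 0.297], [-0.297, 0.002, 0.955], [-0.004, -1.0, 0.001]]
force: [-0.5, -0.3, -0.4]
grip_width: 0.0882
```

>>> drive_tool --pt "0 0 0" --pt "0 0 0" --turn '[0, 0]'

```text
t: 2.77
tool_pos: [0.5795, -0.2398, 0.1066]
tcp_rot: [[0.955, -0.002, 0.296], [-0.296, 0.001, 0.955], [-0.002, -1.0, 0.001]]
force: [-0.2, 0.6, 0.9]
grip_width: 0.0881
```

```bash
python3 -c "
from h import *
from cell import ctrl
st([.5807,-.2439,.0513],72.8)
t=ctrl.get_image('top')['color'][150:260,355:495,::-1];s=ctrl.get_image('side')['color'][230:370,385:525,::-1]
cv2.imwrite('pics/h1.png',np.hstack([cv2.resize(t,(400,314)),cv2.resize(s[:110],(400,314))]))
"
```

```text
t 2.7667 p [ 0.5795 -0.2398  0.1066] yaw 72.76 tilt [-1.8e-03 -1.0e+00  6.0e-04] F [-0.2  0.6  0.9] M [-0.01 -0.06  0.03] w 0.0881 q6 -105.9
travel cm [ 0.24  5.53 -0.36]
turn -0.001
```

View pics/h1.png

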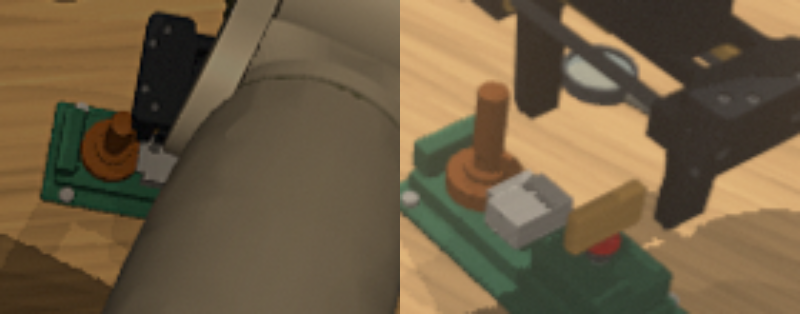

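The side view shows the open fingers straddling the wing, with the wing at (605,215) and the fingertips at (540,110) and (680,220). They clear the stem. Now descending and closing.

>>> drive_tool --pt "0.12 1.0 -0.18" --pt "0.12 1.5 -0.18" --pt "0 1.5 0" --pt "0 1.0 0" --pt "0 0.4 0" --turn '[0, 0, 0, 0, 0]'

```text
t: 3.28
tool_pos: [0.5808, -0.2446, 0.0517]
tcp_rot: [[0.955, -0.001, 0.296], [-0.296, 0.001, 0.955], [-0.001, -1.0, 0.0]]
force: [0.2, -0.3, -0.2]
grip_width: 0.0885
```

>>> drive_tool --pt "0 0 0" --pt "0 0 0" --pt "0 0 0" --turn '[0, 0, 0]'

```text
t: 3.53
tool_pos: [0.5815, -0.245, 0.0537]
tcp_rot: [[0.955, 0.001, 0.296], [-0.296, -0.001, 0.955], [0.002, -1.0, -0.001]]
force: [0.5, 0.5, 0.3]
grip_width: 0.0881
```

```bash
python3 -c "
from h import *
st([.5807,-.2439,.0513],72.8)"
```

```text
t 3.5333 p [ 0.5815 -0.245   0.0537] yaw 72.77 tilt [ 1.6e-03 -1.0e+00 -5.0e-04] F [0.5 0.5 0.3] M [ 0.04 -0.06 -0.02] w 0.0881 q6 -106.2
travel cm [-0.11  0.24  0.08]
turn -0.001
```

>>> drive_tool --pt "-0.1 0.2 0.08" --pt "0 0 0" --pt "0 0 0" --pt "0 0 0" --pt "0 0 0" --turn '[0, 0, 0, 0, 0]' --claw 1

```text
t: 3.95
tool_pos: [0.5804, -0.2437, 0.0509]
tcp_rot: [[0.955, 0.0, 0.296], [-0.296, -0.0, 0.955], [0.0, -1.0, -0.0]]
force: [0.4, -0.5, -0.4]
grip_width: 0.0572
```

>>> drive_tool --pt "0 0 0" --pt "0 0 0" --pt "0 0 0" --pt "0 0 0" --pt "0 0 0" --turn '[0, 0, 0, 0, 0]'

```text
t: 4.37
tool_pos: [0.5804, -0.2437, 0.0507]
tcp_rot: [[0.955, 0.0, 0.296], [-0.296, -0.0, 0.955], [0.0, -1.0, -0.0]]
force: [-0.6, 1.0, -0.2]
grip_width: 0.0242
```

>>> drive_tool --pt "0 0 0" --pt "0 0 0" --pt "0 0 0" --pt "0 0 0" --pt "0 0 0" --turn '[0, 0, 0, 0, 0]'

```text
t: 4.78
tool_pos: [0.5805, -0.2431, 0.0507]
tcp_rot: [[0.955, 0.0, 0.296], [-0.296, 0.001, 0.955], [-0.0, -1.0, 0.001]]
force: [1.8, 5.1, 1.8]
grip_width: 0.0181
```

```bash
python3 -c "
from h import *
st([.5807,-.2439,.0513],72.8)"
```

```text
t 4.7833 p [ 0.5805 -0.2431  0.0507] yaw 72.78 tilt [-1.e-04 -1.e+00  9.e-04] F [1.8 5.1 1.8] M [ 0.88 -0.3   0.03] w 0.0181 q6 -106.2
travel cm [ 0.04 -0.06 -0.07]
turn -0.0
```

>>> drive_tool --pt "0 0 0" --pt "0 0 0" --pt "0 0 0" --pt "0 0 0" --pt "0 0 0" --turn '[0, 0, 0, 0, 0]'

```text
t: 5.2
tool_pos: [0.5805, -0.2431, 0.0507]
tcp_rot: [[0.955, 0.0, 0.296], [-0.296, 0.001, 0.955], [-0.0, -1.0, 0.001]]
force: [2.6, 5.1, 1.7]
grip_width: 0.0178
```

```bash
python3 -c "
from h import *
st([.5807,-.2439,.0513],72.8)"
```

```text
t 5.2 p [ 0.5805 -0.2431  0.0507] yaw 72.78 tilt [-1.e-04 -1.e+00  9.e-04] F [2.6 5.1 1.7] M [ 0.8  -0.28  0.02] w 0.0178 q6 -106.2
travel cm [ 0.04 -0.06 -0.07]
turn -0.0
```

The opening reads 17.8 mm, not the wing's 10 mm, so I'm looking before turning anything.

```bash
python3 -c "
from h import *
from cell import ctrl
s=ctrl.get_image('side')['color'][230:350,390:550,::-1]
cv2.imwrite('pics/g1.png',cv2.resize(s,(800,600),interpolation=cv2.INTER_CUBIC))
"
```

```text
(no output)
```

View pics/g1.png

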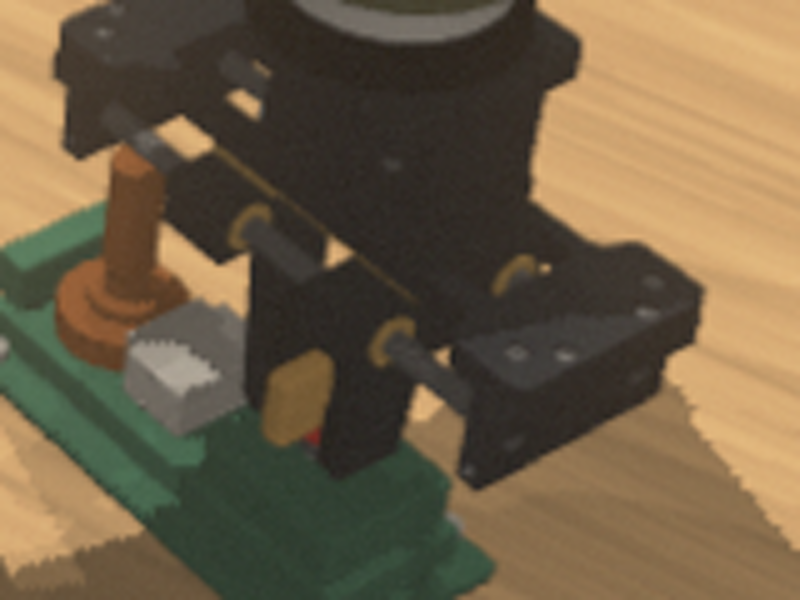

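The wing sits between the fingers against the stem-side one, which fits the 5 N push along +z. I'll shift along +z and watch the opening.

>>> drive_tool --pt "0 0 0.1" --pt "0 0 0.1" --pt "0 0 0" --pt "0 0 0" --turn '[0, 0, 0, 0]'

```text
t: 5.58
tool_pos: [0.5807, -0.2426, 0.0508]
tcp_rot: [[0.955, -0.0, 0.297], [-0.297, -0.001, 0.955], [0.0, -1.0, -0.001]]
force: [-2.0, -4.8, 0.2]
grip_width: 0.018
```

```bash
python3 -c "
from h import *
st([.5807,-.2439,.0513],72.8)"
```

```text
t 5.5833 p [ 0.5807 -0.2426  0.0508] yaw 72.75 tilt [ 2.0e-04 -1.0e+00 -1.2e-03] F [-2.  -4.8  0.2] M [-0.66  0.3   0.02] w 0.018 q6 -106.0
travel cm [ 0.03 -0.05 -0.12]
turn -0.001
```

Shifting 2 mm just reversed the force, so the fingers are clamped on something about 18 mm wide. With the tips at z=51 mm, below the wing's underside at 57 mm, that's probably the 20 mm collar. I'll open, raise about 7 mm and close on the bar only.

>>> drive_tool --pt "0 0 -0.1" --pt "0 0 0" --pt "0 0 0" --pt "0 0 0" --pt "0 0 0" --turn '[0, 0, 0, 0, 0]' --claw -0.3

```text
t: 6.0
tool_pos: [0.5807, -0.2425, 0.0507]
tcp_rot: [[0.955, -0.0, 0.296], [-0.296, 0.0, 0.955], [-0.0, -1.0, 0.0]]
force: [0.2, 0.8, 1.7]
grip_width: 0.0492
```

>>> drive_tool --pt "0 -0.4 0" --pt "0 -0.4 0" --pt "0 0 0" --pt "0 0 0" --pt "0 0 0" --turn '[0, 0, 0, 0, 0]'

```text
t: 6.42
tool_pos: [0.5807, -0.2428, 0.0588]
tcp_rot: [[0.955, 0.0, 0.296], [-0.296, -0.0, 0.955], [0.0, -1.0, -0.0]]
force: [-0.5, -0.2, -1.1]
grip_width: 0.0568
```

```bash
python3 -c "
from h import *
st([.5807,-.2439,.0585],72.8)"
```

```text
t 6.4167 p [ 0.5807 -0.2428  0.0588] yaw 72.77 tilt [ 1.e-04 -1.e+00 -0.e+00] F [-0.5 -0.2 -1.1] M [ 0.01 -0.01 -0.03] w 0.0568 q6 -106.1
travel cm [ 0.04  0.03 -0.11]
turn -0.001
```

>>> drive_tool --pt "0 0 0" --pt "0 0 0" --pt "0 0 0" --pt "0 0 0" --pt "0 0 0" --turn '[0, 0, 0, 0, 0]' --claw 1

```text
t: 6.83
tool_pos: [0.5806, -0.2427, 0.0587]
tcp_rot: [[0.955, -0.0, 0.296], [-0.296, 0.0, 0.955], [-0.0, -1.0, 0.0]]
force: [0.6, -0.3, -0.4]
grip_width: 0.026
```

>>> drive_tool --pt "0 0 0" --pt "0 0 0" --pt "0 0 0" --pt "0 0 0" --pt "0 0 0" --turn '[0, 0, 0, 0, 0]'

```text
t: 7.25
tool_pos: [0.5806, -0.2428, 0.0587]
tcp_rot: [[0.955, -0.0, 0.296], [-0.296, -0.0, 0.955], [-0.0, -1.0, -0.0]]
force: [0.8, -0.4, -0.2]
grip_width: 0.0101
```

```bash
python3 -c "
from h import *
st([.5807,-.2439,.0585],72.8)"
```

```text
t 7.25 p [ 0.5806 -0.2428  0.0587] yaw 72.77 tilt [-1.e-04 -1.e+00 -1.e-04] F [ 0.8 -0.4 -0.2] M [-0.07  0.04  0.11] w 0.0101 q6 -106.1
travel cm [ 0.04  0.02 -0.11]
turn -0.0
```

The opening is now 10.1 mm, so it's on the bar and centred. Turning clockwise in small rows, rising 0.2 mm per 0.1 rad.

>>> drive_tool --pt "0 -0.01 0" --pt "0 -0.02 0" --pt "0 -0.02 0" --pt "0 -0.02 0" --pt "0 0 0" --turn '[0.05, 0.08, 0.08, 0.08, 0]'

```text
t: 7.67
tool_pos: [0.5809, -0.2421, 0.0593]
tcp_rot: [[0.829, 0.001, 0.559], [-0.559, 0.001, 0.829], [-0.0, -1.0, 0.001]]
force: [3.6, 2.9, -1.3]
grip_width: 0.0097
```

```bash
python3 -c "
from h import *
st(None,2.8)"
```

```text
t 7.6667 p [ 0.5809 -0.2421  0.0593] yaw 55.99 tilt [-1.0e-04 -1.0e+00  1.1e-03] F [ 3.6  2.9 -1.3] M [ 0.59 -0.42 -0.11] w 0.0097 q6 -89.3
turn 0.928
```

>>> drive_tool --pt "0 -0.02 0" --pt "0 -0.02 0" --pt "0 -0.02 0" --pt "0 -0.02 0" --pt "0 -0.02 0" --turn '[0.09, 0.09, 0.09, 0.09, 0.09]'

```text
t: 8.08
tool_pos: [0.5817, -0.2413, 0.0602]
tcp_rot: [[0.504, 0.002, 0.863], [-0.863, 0.002, 0.504], [-0.001, -1.0, 0.003]]
force: [8.4, 7.7, -2.7]
grip_width: 0.0098
```

>>> drive_tool --pt "0 -0.02 0" --pt "0 -0.02 0" --pt "0 -0.02 0" --pt "0 -0.02 0" --pt "0 0 0" --turn '[0.09, 0.09, 0.09, 0.09, 0.05]'

```text
t: 8.5
tool_pos: [0.5828, -0.241, 0.0611]
tcp_rot: [[0.118, 0.005, 0.993], [-0.993, 0.002, 0.118], [-0.001, -1.0, 0.005]]
force: [14.2, 9.1, -5.6]
grip_width: 0.0098
```

>>> drive_tool --pt "0 0 0" --pt "0 0 0" --turn '[0.03, 0]'

```text
t: 8.67
tool_pos: [0.5829, -0.2409, 0.0612]
tcp_rot: [[0.091, 0.005, 0.996], [-0.996, 0.002, 0.091], [-0.001, -1.0, 0.005]]
force: [14.1, 8.5, -5.3]
grip_width: 0.0096
```

```bash
python3 -c "
from h import *
st([.6074,-.1575,.11],2.8)"
```

```text
t 8.6667 p [ 0.5829 -0.2409  0.0612] yaw 5.24 tilt [-0.0014 -1.      0.0054] F [14.1  8.5 -5.3] M [ 1.45 -2.33  0.08] w 0.0096 q6 -38.6
travel cm [-8.09 -4.85  3.23]
turn 0.043
```

>>> drive_tool --pt "-0.05 0 0.1" --pt "0 0 0.1" --pt "0 0 0" --turn '[0.05, 0.02, 0]'

```text
t: 8.92
tool_pos: [0.5836, -0.2407, 0.0612]
tcp_rot: [[0.022, 0.002, 1.0], [-1.0, 0.002, 0.022], [-0.002, -1.0, 0.002]]
force: [5.8, 7.5, -0.7]
grip_width: 0.0098
```

>>> drive_tool --pt "0 0 0" --pt "0 0 0" --pt "0 0 0" --pt "0 0 0" --pt "0 0 0" --turn '[0, 0, 0, 0, 0]' --claw -0.2

```text
t: 9.33
tool_pos: [0.5824, -0.2424, 0.0612]
tcp_rot: [[0.02, -0.0, 1.0], [-1.0, -0.0, 0.02], [0.0, -1.0, -0.0]]
force: [0.3, -0.2, -0.2]
grip_width: 0.0408
```

>>> drive_tool --pt "0 -1 0" --pt "0 -2 0" --pt "0 -2.5 0" --pt "0 -1.5 0" --pt "0 0 0" --turn '[0, 0, 0, 0, 0]'

```text
t: 9.75
tool_pos: [0.5839, -0.243, 0.1356]
tcp_rot: [[0.02, 0.006, 1.0], [-1.0, -0.004, 0.02], [0.004, -1.0, 0.006]]
force: [0.2, -1.0, 0.3]
grip_width: 0.0531
```

```bash
python3 -c "
from h import *
st([.6074,-.1575,.13],2.8)"
```

```text
t 9.75 p [ 0.5839 -0.243   0.1356] yaw 1.16 tilt [ 0.0039 -1.      0.0056] F [ 0.2 -1.   0.3] M [-0.1   0.07  0.01] w 0.0531 q6 -34.3
travel cm [-8.5   0.54  2.52]
turn -0.029
```

Slackened, and the gripper is off the wing. The axis position felt during the grip was about 2 mm +x and 1.5 mm +y of the camera estimate, so I'll apply the same shift to the stem.

>>> drive_tool --pt "-2.0 0 0.6" --pt "-2.6 0 0.8" --pt "-2.6 0 0.8" --pt "-1.4 0 0.4" --pt "0 0 0" --turn '[0, 0, 0, 0, 0]' --claw -0.3

```text
t: 10.17
tool_pos: [0.6072, -0.153, 0.1307]
tcp_rot: [[0.023, -0.001, 1.0], [-1.0, 0.001, 0.023], [-0.001, -1.0, -0.001]]
force: [1.0, 0.2, -0.3]
grip_width: 0.0575
```

>>> drive_tool --pt "0 0 0" --pt "0 0 0" --turn '[0, 0]'

```text
t: 10.33
tool_pos: [0.6066, -0.1567, 0.1309]
tcp_rot: [[0.019, -0.0, 1.0], [-1.0, -0.0, 0.019], [0.0, -1.0, -0.0]]
force: [-0.2, -0.2, 1.0]
grip_width: 0.0577
```

```bash
python3 -c "
from h import *
from cell import ctrl
st([.609,-.1565,.0495])
s=ctrl.get_image('side')['color'][220:370,375:525,::-1]
cv2.imwrite('pics/h2.png',cv2.resize(s,(600,600),interpolation=cv2.INTER_CUBIC))
"
```

```text
t 10.3333 p [ 0.6066 -0.1567  0.1309] yaw 1.11 tilt [ 2.e-04 -1.e+00 -4.e-04] F [-0.2 -0.2  1. ] M [-0.03  0.1  -0.02] w 0.0577 q6 -26.3
travel cm [-0.01  8.14  0.25]
```

View pics/h2.png

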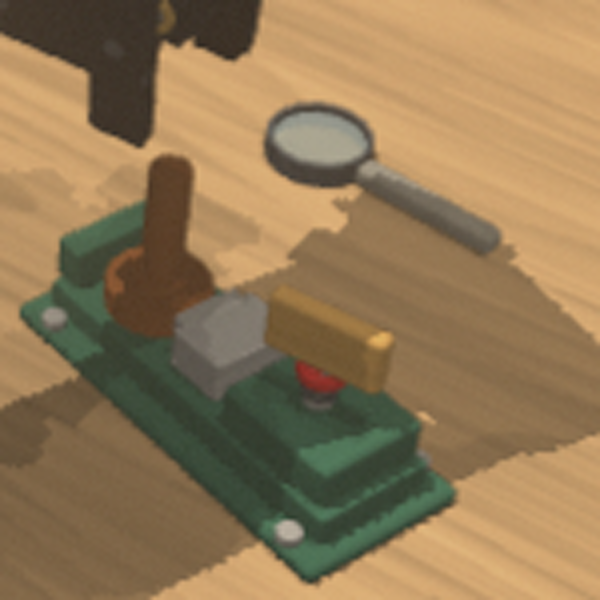

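The wing is turned: its top runs from about (279,293) to (378,340), with the stem top centre at (172,163). Next I'll check the angle.

```bash
python3 -c "
from h import *
S=lambda x,y:(375+(x+.5)/4-.5,220+(y+.5)/4-.5)
a=solve(.0844,side=S(279,293))[0];b=solve(.0844,side=S(378,340))[0];print(a,b,(a+b)/2,np.hypot(*(a-b)),np.degrees(np.arctan2(*(b-a)[::-1])))
print(solve(.092,side=S(172,163))[0])"
```

```text
[ 0.58024964 -0.22316672] [ 0.58089595 -0.26342806] [ 0.5805728  -0.24329739] 0.04026653465365683 -89.08031068799005
[ 0.61108702 -0.15612512]
```

The wing has turned about 72° and the screw is slack. Descending onto the stem.

>>> drive_tool --pt "0 1.0 0.15" --pt "0 2 0.15" --pt "0 2.2 0" --pt "0 1.8 0" --pt "0 1.0 0" --turn '[0, 0, 0, 0, 0]'

```text
t: 10.8
tool_pos: [0.6087, -0.1559, 0.0482]
tcp_rot: [[0.019, -0.003, 1.0], [-1.0, 0.001, 0.019], [-0.002, -1.0, -0.003]]
force: [-0.4, 0.1, -1.1]
grip_width: 0.0575
```

>>> drive_tool --pt "0 0 0" --pt "0 0 0" --pt "0 0 0" --turn '[0, 0, 0]'

```text
t: 11.05
tool_pos: [0.6104, -0.156, 0.0523]
tcp_rot: [[0.02, 0.002, 1.0], [-1.0, -0.001, 0.02], [0.001, -1.0, 0.002]]
force: [0.3, -0.1, 0.7]
grip_width: 0.0573
```

>>> drive_tool --pt "0 0 0" --pt "0 0 0" --pt "0 0 0" --pt "0 0 0" --pt "0 0 0" --turn '[0, 0, 0, 0, 0]' --claw 0.4

```text
t: 11.47
tool_pos: [0.6099, -0.1556, 0.0514]
tcp_rot: [[0.02, 0.0, 1.0], [-1.0, -0.0, 0.02], [0.0, -1.0, 0.0]]
force: [-0.2, -0.3, -0.3]
grip_width: 0.0273
```

```bash
python3 -c "
from h import *
st([.609,-.1565,.0495])"
```

```text
t 11.4667 p [ 0.6099 -0.1556  0.0514] yaw 1.15 tilt [ 1.e-04 -1.e+00  2.e-04] F [-0.2 -0.3 -0.3] M [-0.08  0.07 -0.02] w 0.0273 q6 -26.1
travel cm [ 0.09  0.19 -0.1 ]
```

>>> drive_tool --pt "0.05 0 -0.05" --pt "0 0 0" --pt "0 0 0" --pt "0 0 0" --pt "0 0 0" --turn '[0, 0, 0, 0, 0]' --claw 1

```text
t: 11.88
tool_pos: [0.6094, -0.1561, 0.0512]
tcp_rot: [[0.02, 0.0, 1.0], [-1.0, -0.0, 0.02], [0.0, -1.0, 0.0]]
force: [0.2, -0.3, -0.2]
grip_width: 0.0172
```

>>> drive_tool --pt "0 0 0" --pt "0 0 0" --pt "0 0 0" --pt "0 0 0" --turn '[0, 0, 0, 0]'

```text
t: 12.22
tool_pos: [0.6094, -0.1561, 0.0512]
tcp_rot: [[0.02, -0.0, 1.0], [-1.0, -0.0, 0.02], [0.0, -1.0, -0.0]]
force: [0.8, -0.4, 0.4]
grip_width: 0.0171
```

```bash
python3 -c "
from h import *
st([.609,-.1565,.0515])"
```

```text
t 12.2167 p [ 0.6094 -0.1561  0.0512] yaw 1.14 tilt [ 0. -1. -0.] F [ 0.8 -0.4  0.4] M [-0.19  0.02  0.02] w 0.0171 q6 -26.2
travel cm [ 0.04 -0.03 -0.04]
```

>>> drive_tool --pt "0 -0.2 0" --pt "0 -0.4 0" --pt "0 -0.4 0" --pt "0 -0.5 0" --pt "0 -0.5 0" --turn '[0, 0, 0, 0, 0]'

```text
t: 12.63
tool_pos: [0.6094, -0.1561, 0.0718]
tcp_rot: [[0.02, 0.0, 1.0], [-1.0, -0.0, 0.02], [0.0, -1.0, 0.0]]
force: [-0.2, 0.6, -2.4]
grip_width: 0.0169
```

```bash
python3 -c "
from h import *
st([.547,.0145,.12])"
```

```text
t 12.6333 p [ 0.6094 -0.1561  0.0718] yaw 1.15 tilt [ 0. -1.  0.] F [-0.2  0.6 -2.4] M [-0.11  0.02  0.04] w 0.0169 q6 -26.2
travel cm [-17.18  -4.82  -5.9 ]
```

The load is 2.4 N, about the matrix's weight, with no side force, so it lifted free. Raising it and carrying it to the mat.

>>> drive_tool --pt "0 -0.7 0" --pt "0 -1.0 0" --pt "0 -1.2 0" --pt "0 -1.2 0" --pt "-0.5 -0.7 -0.2" --turn '[0, 0, 0, 0, 0]'

```text
t: 13.05
tool_pos: [0.608, -0.1519, 0.1216]
tcp_rot: [[0.019, 0.003, 1.0], [-1.0, -0.001, 0.019], [0.002, -1.0, 0.003]]
force: [0.3, -0.1, -1.9]
grip_width: 0.0171
```

>>> drive_tool --pt "-1.0 0 -0.35" --pt "-1.5 0 -0.5" --pt "-1.5 0 -0.5" --pt "-1.5 0 -0.5" --pt "-1.5 0 -0.5" --turn '[0, 0, 0, 0, 0]'

```text
t: 13.47
tool_pos: [0.5814, -0.0799, 0.1189]
tcp_rot: [[0.02, -0.001, 1.0], [-1.0, 0.0, 0.02], [-0.0, -1.0, -0.001]]
force: [-0.3, 0.5, -3.0]
grip_width: 0.017
```

>>> drive_tool --pt "-1.5 0 -0.5" --pt "-1.5 0 -0.5" --pt "-1.5 0 -0.5" --pt "-1.5 0 -0.5" --pt "-1.5 0 -0.5" --turn '[0, 0, 0, 0, 0]'

```text
t: 13.88
tool_pos: [0.5553, -0.0056, 0.1192]
tcp_rot: [[0.02, -0.0, 1.0], [-1.0, 0.0, 0.02], [-0.0, -1.0, -0.0]]
force: [0.1, -0.4, -2.0]
grip_width: 0.0169
```

>>> drive_tool --pt "-1.2 0 -0.4" --pt "-0.6 0 -0.2" --pt "0 0 0" --pt "0 0 0" --turn '[0, 0, 0, 0]'

```text
t: 14.22
tool_pos: [0.5497, 0.0107, 0.1193]
tcp_rot: [[0.02, 0.0, 1.0], [-1.0, -0.0, 0.02], [0.0, -1.0, 0.0]]
force: [0.5, -0.6, -2.6]
grip_width: 0.0171
```

```bash
python3 -c "
from h import *
st([.547,.0145,.055])"
```

```text
t 14.2167 p [0.5497 0.0107 0.1193] yaw 1.17 tilt [ 3.e-04 -1.e+00  4.e-04] F [ 0.5 -0.6 -2.6] M [-0.11  0.06 -0.05] w 0.0171 q6 -12.2
travel cm [-0.38  6.43 -0.26]
```

>>> drive_tool --pt "-0.2 1.0 -0.13" --pt "-0.18 2.0 -0.13" --pt "0 2.0 0" --pt "0 1.5 0" --pt "0 0.7 0" --turn '[0, 0, 0, 0, 0]'

```text
t: 14.63
tool_pos: [0.5458, 0.0141, 0.0446]
tcp_rot: [[0.019, -0.003, 1.0], [-1.0, 0.001, 0.019], [-0.001, -1.0, -0.003]]
force: [-1.0, -0.4, -2.5]
grip_width: 0.0171
```

>>> drive_tool --pt "0 0 0" --pt "0 0 0" --pt "0 0 0" --turn '[0, 0, 0]'

```text
t: 14.88
tool_pos: [0.5474, 0.0142, 0.048]
tcp_rot: [[0.02, 0.002, 1.0], [-1.0, -0.0, 0.02], [0.0, -1.0, 0.002]]
force: [-0.7, 0.1, -2.8]
grip_width: 0.0173
```

```bash
python3 -c "
from h import *
from cell import ctrl
st([.547,.0145,.0352])
s=ctrl.get_image('side')['color'][205:325,250:370,::-1]
cv2.imwrite('pics/h3.png',cv2.resize(s,(600,600),interpolation=cv2.INTER_CUBIC))
"
```

```text
t 14.8833 p [0.5474 0.0142 0.048 ] yaw 1.13 tilt [ 3.0e-04 -1.0e+00  1.5e-03] F [-0.7  0.1 -2.8] M [-0.1   0.09  0.  ] w 0.0173 q6 -11.9
travel cm [-0.03  1.28 -0.05]
```

View pics/h3.png

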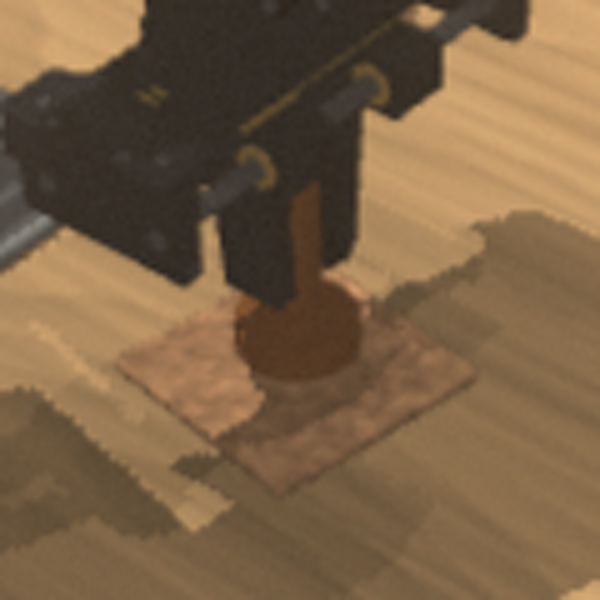

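The matrix hangs upright just above the mat, its disc centred at x≈299, against a mat centre of (298,369). Lowering gently.

>>> drive_tool --pt "0 0.2 0" --pt "0 0.25 0" --pt "0 0.25 0" --pt "0 0.1 0" --pt "0 0 0" --turn '[0, 0, 0, 0, 0]'

```text
t: 15.35
tool_pos: [0.5467, 0.0145, 0.0389]
tcp_rot: [[0.02, -0.001, 1.0], [-1.0, 0.0, 0.02], [-0.0, -1.0, -0.001]]
force: [-0.3, 0.0, -2.1]
grip_width: 0.0176
```

>>> drive_tool --pt "0 0 0" --pt "0 0 0" --turn '[0, 0]'

```text
t: 15.52
tool_pos: [0.5469, 0.0145, 0.0393]
tcp_rot: [[0.02, 0.0, 1.0], [-1.0, -0.0, 0.02], [0.0, -1.0, 0.0]]
force: [-0.5, -0.9, -2.5]
grip_width: 0.0173
```

```bash
python3 -c "
from h import *
st([.547,.0145,.0352])"
```

```text
t 15.5167 p [0.5469 0.0145 0.0393] yaw 1.14 tilt [ 0.e+00 -1.e+00  1.e-04] F [-0.5 -0.9 -2.5] M [-0.01  0.05 -0.07] w 0.0173 q6 -11.9
travel cm [-0.    0.41  0.01]
```

>>> drive_tool --pt "0 0.1 0" --pt "0 0.1 0" --pt "0 0.08 0" --pt "0 0.05 0" --pt "0 0 0" --turn '[0, 0, 0, 0, 0]'

```text
t: 15.93
tool_pos: [0.5468, 0.0146, 0.0358]
tcp_rot: [[0.02, -0.0, 1.0], [-1.0, 0.0, 0.02], [-0.0, -1.0, -0.0]]
force: [-0.2, 0.7, -2.7]
grip_width: 0.0172
```

>>> drive_tool --pt "0 0.04 0" --pt "0 0 0" --pt "0 0 0" --turn '[0, 0, 0]'

```text
t: 16.18
tool_pos: [0.5469, 0.0145, 0.0355]
tcp_rot: [[0.02, 0.0, 1.0], [-1.0, 0.0, 0.02], [-0.0, -1.0, 0.0]]
force: [-0.7, 0.3, -1.6]
grip_width: 0.0168
```

>>> drive_tool --pt "0 0.03 0" --pt "0 0 0" --pt "0 0 0" --turn '[0, 0, 0]'

```text
t: 16.43
tool_pos: [0.5468, 0.0145, 0.0352]
tcp_rot: [[0.02, -0.0, 1.0], [-1.0, -0.0, 0.02], [0.0, -1.0, -0.0]]
force: [0.1, -0.5, -2.5]
grip_width: 0.0169
```

>>> drive_tool --pt "0 0.03 0" --pt "0 0 0" --pt "0 0 0" --turn '[0, 0, 0]'

```text
t: 16.68
tool_pos: [0.5469, 0.0145, 0.0351]
tcp_rot: [[0.02, 0.0, 1.0], [-1.0, -0.0, 0.02], [0.0, -1.0, 0.0]]
force: [-0.5, 0.6, 1.1]
grip_width: 0.0171
```

The mat now supports it (vertical force went from −2.5 to +1.1 N). Releasing and retreating straight up.

>>> drive_tool --pt "0 0 0" --pt "0 0 0" --pt "0 0 0" --pt "0 0 0" --pt "0 0 0" --turn '[0, 0, 0, 0, 0]' --claw -0.3

```text
t: 17.1
tool_pos: [0.5469, 0.0145, 0.0349]
tcp_rot: [[0.02, 0.0, 1.0], [-1.0, 0.0, 0.02], [0.0, -1.0, 0.0]]
force: [-0.4, 0.6, -0.2]
grip_width: 0.0481
```

>>> drive_tool --pt "0 0 0" --pt "0 -0.5 0" --pt "0 -1.5 0" --pt "0 -2.5 0" --pt "0 -3 0" --turn '[0, 0, 0, 0, 0]'

```text
t: 17.52
tool_pos: [0.546, 0.0146, 0.1101]
tcp_rot: [[0.02, -0.003, 1.0], [-1.0, 0.001, 0.02], [-0.001, -1.0, -0.003]]
force: [-0.0, 0.3, -1.0]
grip_width: 0.0575
```

>>> drive_tool --pt "0 -3 0" --pt "0 -3 0" --pt "0 -3 0" --pt "0 0 -2" --pt "0 0 -3" --turn '[0, 0, 0, 0, 0]'

```text
t: 17.93
tool_pos: [0.4979, 0.0132, 0.2016]
tcp_rot: [[0.02, 0.004, 1.0], [-1.0, -0.001, 0.02], [0.001, -1.0, 0.004]]
force: [0.2, -0.4, -0.9]
grip_width: 0.0574
```

>>> drive_tool --pt "0 0 -3" --pt "0 0 -3" --pt "0 0 -2" --pt "0 0 0" --pt "0 0 0" --turn '[0, 0, 0, 0, 0]'

```text
t: 18.35
tool_pos: [0.4168, 0.0119, 0.2006]
tcp_rot: [[0.02, 0.001, 1.0], [-1.0, -0.0, 0.02], [0.0, -1.0, 0.001]]
force: [0.6, 0.5, 0.1]
grip_width: 0.0574
```

```bash
python3 -c "
from h import *
from cell import ctrl
st()
s=ctrl.get_image('side')['color'][165:365,160:500,::-1]
cv2.imwrite('pics/f.png',cv2.resize(s,(800,470),interpolation=cv2.INTER_CUBIC))
t=ctrl.get_image('top')['color'][170:300,150:470,::-1]
cv2.imwrite('pics/ft.png',cv2.resize(t,(800,325),interpolation=cv2.INTER_CUBIC))
"
```

```text
t 18.35 p [0.4168 0.0119 0.2006] yaw 1.12 tilt [ 4.0e-04 -1.0e+00  1.4e-03] F [0.6 0.5 0.1] M [-0.09  0.09  0.04] w 0.0574 q6 -15.7
```

View pics/f.png

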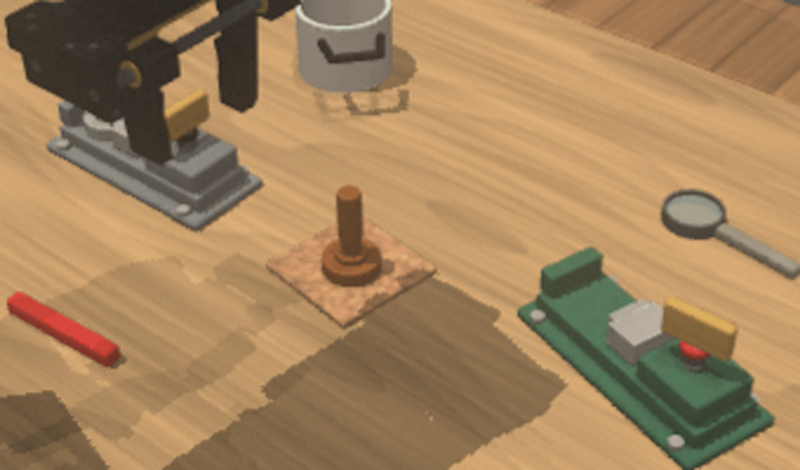

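View pics/ft.png

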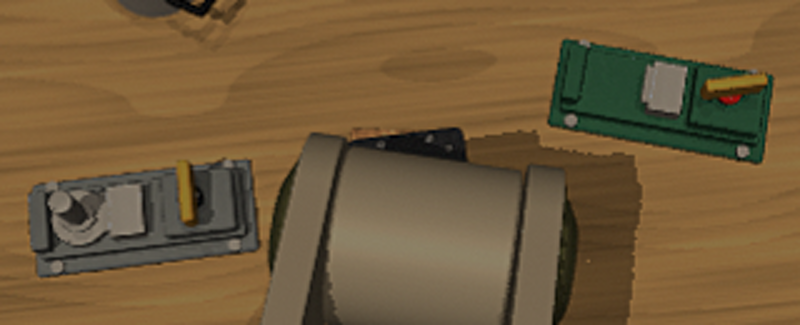

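The matrix stands upright. Its disc is centred at (351,268) in the crop, against the mat centre at (350,268). The green wing is still slack, and the grey vise looks untouched.

```bash
python3 -c "
from cell import ctrl
print(ctrl.close_job())"
```

```text
the job is handed in; nothing more can be done
None
```

The bronze matrix is out of the green vise and standing upright on its face in the middle of the cork mat. I handed the job in at about 18.5 s of the 53 s; it gave no verdict.

- **Slackening:** I turned the green wing screw clockwise about 72° before touching the matrix (gripper yaw 71.6°, 71.9° in the picture), and it stayed slack.
- **First grip on the wing:** it closed at 18 mm instead of the bar's 10 mm, probably on the collar. I let go without turning, raised 8 mm and gripped the bar at 10.1 mm.
- **Forces:** the highest reading I saw was about 17 N sideways while turning the screw. Lifting the matrix showed only its weight. When set down, the vertical force changed by about 3.6 N.
- **Last checks:** in the final side view the matrix is within a pixel or two of the mat's centre, and the grey vise, its screw and its matrix look unmoved. The arm hid the mat in the final top view, so the centring rests on the side view alone. The position felt in the grips differed from the camera estimate by about 2 mm, and I corrected for that.

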